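# Release the stirrer key that was left latched

## Robot

A 6-joint arm with a two-finger parallel gripper is mounted at the origin on the work surface. World frame = base frame: x ahead of the robot, y to its left, z up, the work surface at z = 0. Lengths are in m, angles in degrees, forces in N, time in s.
With the tool pointing down it reaches from about 0.25 to 0.725 m from the base axis. Payload 9.7 kg.
Tool frame: the origin (TCP) lies at the very end of the fingers, on their centre line; the grasp point (between the pads) lies 19 mm behind it; y points along the fingers, x is the direction in which the jaws open and shut, and the axes are right-handed (so a half turn about y gives the same grasp; the last joint's range is limited). The gripper opens to 85 mm and grips with 20 to 120 N. Pads are 22 mm wide; open, the fingers measure 114 mm over their backs; the gripper's body (76 mm by 85 mm) begins 54 mm behind the grasp point. The pads swing forward as they close: fully open they stand 13 mm farther back than shut.
Start: joints at [-67.208, 4.979, 10.078, 95.1, 0, 90], TCP at [0.213, -0.507, 0.231] pointing down, gripper open.
Joint ranges: [-179.16, 179.16], [-48.56, 103.87], [-65.8, 70.77], [-126.05, 130.52], [-82.76, 87.17], [-180, 180]. Speed limits (degrees/s): [127.2, 127.2, 147.25, 180, 180, 180].

## Interface

Orientations are given as [roll, pitch, yaw] about the fixed x, y, z axes, in that order (R = Rz(yaw) Ry(pitch) Rx(roll)).
In Python, from workcell import bot gives the robot as it stands.
- The arm moves only by the shell command python3 -m jog 'ROWS' [FORCE]. ROWS is JSON, a list of rows, each a list of 7 numbers: the closure, from 0 (fully open) to 1 (shut), then the shift along the world's x, y, z in units of 25 mm (1.0 is 25 mm), then the turn, a rotation vector about the world's x, y, z in units of 5 degrees (1.0 is 5 degrees). A call has 1 to 5 rows; each row is the pose to reach, as a shift and turn from the pose commanded when the call began; what a row does not reach only later rows make up. A row lasts 1/10 s, in which the tool goes at most 50 mm and 8.59 degrees, less where a joint would pass 70% of its speed; a pose out of reach is approached as far as the arm can. A call with a gripper value outside its range is refused whole. The fingers move at their own pace and stop on an object; FORCE is the grip in N (left out, the last holds). Time passes only in rows, so rows that repeat a pose let the fingers close. It gives the time, the measured TCP pose, the force and the opening at its end, in the units of the state.
- bot.get_obs(): the state, without advancing time (a new reading comes with each control period).
- bot.camera(name): name is "scene" or "top" or "wrist"; returns (picture, depth): 400x640x3 uint8, red, green, blue; 400x640 float32, m along the optical axis (not along the pixel's ray), 0 where there is no reading.
- bot.camera_model(name): a dict with "fx", "fy", "cx", "cy" (pixels), "rvec" (rotation vector, rad) and "tvec" (3), from world to camera coordinates, as OpenCV has them; the wrist camera has in their place "tool_from_camera" (4x4, takes a point from camera to tool coordinates, whose origin is the TCP and whose axes are the tool frame's). Camera axes: x right, y down, z forward; pixel columns grow to the right and rows downward; lengths in m; the calibration is good to about 2 mm. A picture is of the moment at which its call begins: read the wrist's pose just before it. camera_model takes no time and is no camera call.
- bot.job_done(): hands the job in, once; it reports no verdict.
Trained networks look in the newest picture that a camera, given by its name, has taken for a name from the list of things; names that differ only in an ending like _2 or _b are one class to them, and where a whole thing is asked for, a point or a joint stands for the part that bears it (a point fixed in the world has none). Each returns a list of dicts, best first, with "conf" (0 to 1); they miss things now and then, are a little off and sometimes report something else, mostly with a low value. They report only what shows in the picture. A call takes as long as a camera call.
- bot.regions_of(camera, label): "pixels" (400x640 bool, what is visible of it) and "point" ([row, column] in pixels, amid what is visible of it).
The state is a dict: "time": time; "q": joint angles; "qd": joint speeds; "joint_efforts": joint torques, N m; "ee_pos": TCP position; "tcp_rot": TCP orientation; "wrist_force": force on the tool from outside, world axes, zero at the start; "torque": the same for the moment, N m; "opening": finger opening in m.
Only numpy, scipy, OpenCV 4.12 (cv2) and the standard library are available. Lean on these libraries where they do the work, as an engineer would, in place of code of your own. Each camera call takes 0.05 s, during which the arm holds its last target. There are 200 camera calls.

## Task

One of the four identical keys on the bench stirrer was left latched down. With a fingertip, tap all four keys lightly in turn, starting at the green end, so lightly that no free key is pushed down and the latched one does not let go yet; then press the latched one fully home, so that it releases and comes up level with the others. Only touch the keys: leave everything else on the bench where it is, and finish clear of the stirrer.

Things in the scene. Friction and masses are not known exactly. Their poses are not given: they have to be found in the camera images.
- stirrer: four-place bench stirrer, fixed. Origin on the bench under the middle of the key row; x points from the keys to the rear, y along the row towards its green end (to the robot's left, apart from up to 17 degrees of turn), z up. Dark key deck 80 mm deep (x -40 to 40), 260 mm wide, 40 mm high; behind it a white body up to x = 148 mm, 46 mm high, with four white round stirring places (top 48 mm high) at x = 95 mm. A green cheek closes the key 1 end, a dark grey one the other.
- key_1_top (a point): key 1 of 4, counted from the green end: cream cap 30 x 24 x 14 mm (x, y, z), at stirrer x = 0, y = 90 mm. This point is the middle of its top face, which is 54 mm above the bench when the key is up and 48 mm when it is latched; the axes are the stirrer's.
- key_1 (a joint): travel of key 1 in m, 0 = up, 0.006 = latched down, 0.010 = pressed fully home. A free key gives from 1.5 N, at 0.6 N per mm (7.5 N fully home) and springs back; it is not switched while it stays above 4.5 mm of travel. The latched key stands about 6 mm lower and feels solid up to about 5 N; pressed on past 8.5 mm of travel (about 7 N, keep on to the stop at 10 mm) its latch lets go for good and it rises to 0 with the finger.
- key_2_top (a point): key 2 of 4, counted from the green end: cream cap 30 x 24 x 14 mm (x, y, z), at stirrer x = 0, y = 30 mm. This point is the middle of its top face, which is 54 mm above the bench when the key is up and 48 mm when it is latched; the axes are the stirrer's.
- key_2 (a joint): travel of key 2 in m, 0 = up, 0.006 = latched down, 0.010 = pressed fully home. A free key gives from 1.5 N, at 0.6 N per mm (7.5 N fully home) and springs back; it is not switched while it stays above 4.5 mm of travel. The latched key stands about 6 mm lower and feels solid up to about 5 N; pressed on past 8.5 mm of travel (about 7 N, keep on to the stop at 10 mm) its latch lets go for good and it rises to 0 with the finger.
- key_3_top (a point): key 3 of 4, counted from the green end: cream cap 30 x 24 x 14 mm (x, y, z), at stirrer x = 0, y = -30 mm. This point is the middle of its top face, which is 54 mm above the bench when the key is up and 48 mm when it is latched; the axes are the stirrer's.
- key_3 (a joint): travel of key 3 in m, 0 = up, 0.006 = latched down, 0.010 = pressed fully home. A free key gives from 1.5 N, at 0.6 N per mm (7.5 N fully home) and springs back; it is not switched while it stays above 4.5 mm of travel. The latched key stands about 6 mm lower and feels solid up to about 5 N; pressed on past 8.5 mm of travel (about 7 N, keep on to the stop at 10 mm) its latch lets go for good and it rises to 0 with the finger.
- key_4_top (a point): key 4 of 4, counted from the green end: cream cap 30 x 24 x 14 mm (x, y, z), at stirrer x = 0, y = -90 mm. This point is the middle of its top face, which is 54 mm above the bench when the key is up and 48 mm when it is latched; the axes are the stirrer's.
- key_4 (a joint): travel of key 4 in m, 0 = up, 0.006 = latched down, 0.010 = pressed fully home. A free key gives from 1.5 N, at 0.6 N per mm (7.5 N fully home) and springs back; it is not switched while it stays above 4.5 mm of travel. The latched key stands about 6 mm lower and feels solid up to about 5 N; pressed on past 8.5 mm of travel (about 7 N, keep on to the stop at 10 mm) its latch lets go for good and it rises to 0 with the finger.
- beaker_a: clear beaker with a purple band standing on the stirrer's place behind key 1 (46 mm wide, 55 mm high). Leave alone. Origin at the middle of its underside.
- beaker_b: clear beaker with a blue band standing on the place behind key 3 (46 mm wide, 55 mm high). Leave alone. Origin at the middle of its underside.
- tub: clear plastic tub, 112 mm wide, 75 mm high, holding a red onion, beside the green end of the stirrer. Leave alone. Origin at the middle of its underside.
- tub_lid: flat grey tub lid, 118 mm wide, 5 mm thick, lying beside the other end. Leave alone. Origin at the middle of its underside.
- tape_roll: cream tape roll, 60 mm wide, 20 mm high, lying flat beside the other end, nearer the robot than the lid. Leave alone. Origin at the middle of its underside.
- tweezers: steel tweezers, 140 mm long, 9 mm high, lying in front of the keys (robot side), 85 mm from the row. Leave alone. Origin at the middle of its underside.
- onion_center (a point): middle of the red onion, a 68 mm ball, in the tub. Leave alone.

How it is judged:
By the outcome, as a careful person would: the job done as asked, in the order asked, and still so for the second after the job is handed in, with the robot touching nothing.
It also fails if it takes over 51 s, if anything falls off the work surface, if the arm or the gripper's body presses on something with over 40 N, if the wrist force passes 120 N, or if a joint passes its speed limit or range.

## Working session

There is one attempt and no reset: what is moved stays moved. The work goes in short steps, Python scripts to look and compute and a shell command to move; the robot and the scene stay as the last step left them, time stands still between calls to the robot, and variables do not carry over. Pictures are saved under pics/ and viewed, about 8 in all and at most 12, crops included, and the job is handed in when it is done.

```bash
mkdir -p pics; cat > h.py <<'E'
import numpy as np,cv2
from workcell import bot
def cam(n):
    p,d=bot.camera(n);return p,d,bot.camera_model(n)
def world(m,d):
    R=cv2.Rodrigues(np.array(m["rvec"],float))[0];t=np.array(m["tvec"],float).ravel()
    v,u=np.mgrid[:400,:640]
    P=np.stack([(u-m["cx"])/m["fx"]*d,(v-m["cy"])/m["fy"]*d,d],-1)
    return (P-t)@R
E
python3 - <<'E'
from h import *
print(bot.get_obs())
for n in("top","scene"):
    p,d,m=cam(n);cv2.imwrite(f"pics/{n}.png",p[:,:,::-1]);W=world(m,d)
    print(n,m)
    for r in bot.regions_of(n,"key_1_top"):
        k=r["pixels"]&(d>0);print(r["conf"],r["point"],k.sum(),np.round(np.median(W[k],0),4),np.round(np.percentile(W[k][:,2],[10,50,90]),4))
    for l in("stirrer","tub","beaker_a"):
        for r in bot.regions_of(n,l)[:2]:
            k=r["pixels"]&(d>0);print(l,r["conf"],r["point"],np.round(np.median(W[k],0),4))
E
```

```text
{'time': 0.0, 'q': array([-6.72080500e+01,  5.01041576e+00,  1.00366671e+01,  9.51010809e+01,
       -1.50306953e-03,  9.00015886e+01]), 'qd': array([ 0.00716684, -0.01632749,  0.06589923,  0.03728769, -0.10061234,
        0.01802447]), 'joint_efforts': array([ 3.45096400e-03, -5.20390248e+01,  4.64800608e+01,  1.65191473e-02,
        7.65017830e-05, -2.50107161e-05]), 'ee_pos': array([ 0.21296703, -0.50684716,  0.23060947]), 'tcp_rot': array([-9.00015051e+01,  7.48295733e-02, -6.72096386e+01]), 'wrist_force': array([-0.48460784, -0.3456197 ,  0.50465565]), 'torque': array([0.04778541, 0.00188098, 0.00101147]), 'opening': 0.08544208112366736}
top {'fx': 390.9626338255697, 'fy': 390.9626338255697, 'cx': 322.3151570121432, 'cy': 201.68915676833547, 'rvec': array([ 2.01265318, -2.21109709,  0.24147315]), 'tvec': array([0.08506805, 0.56827431, 0.81300616])}
0.42 [236.5, 270.2] 159 [0.5124 0.1579 0.0528] [0.0468 0.0528 0.0551]
stirrer 0.62 [205.0, 297.3] [0.577  0.086  0.0431]
tub 0.59 [232.2, 200.5] [0.5342 0.302  0.0729]
tub 0.4 [169.2, 301.5] [0.6352 0.068  0.0966]
beaker_a 0.94 [171.2, 302.3] [0.6364 0.069  0.0966]
beaker_a 0.68 [192.4, 251.0] [0.6026 0.1807 0.0965]
scene {'fx': 382.02080904774135, 'fy': 382.02080904774135, 'cx': 315.0653639929631, 'cy': 198.37704995774945, 'rvec': array([ 1.92889686,  1.24542854, -0.63761895]), 'tvec': array([-0.25833843, -0.26473554,  1.42179424])}
0.73 [209.5, 331.9] 5333 [0.6346 0.0454 0.0411] [0.0186 0.0411 0.0469]
0.57 [174.9, 346.6] 98 [0.5192 0.1528 0.0501] [0.0412 0.0501 0.0536]
stirrer 0.95 [212.1, 331.8] [0.6334 0.0452 0.0408]
tub 0.88 [170.2, 394.4] [0.5612 0.287  0.0705]
beaker_a 0.98 [182.7, 374.2] [0.616  0.1751 0.0881]
beaker_a 0.4 [219.8, 252.4] [ 0.5561 -0.1344  0.0159]
```

```bash
python3 - <<'E'
from h import *
a=cv2.imread("pics/top.png")[130:330,150:450];cv2.imwrite("pics/topc.png",cv2.resize(a,(780,520),interpolation=cv2.INTER_CUBIC))
p,d,m=cam("top");W=world(m,d);np.save("W.npy",W);np.save("p.npy",p)
# cream/bright pixels in the deck region
H=cv2.cvtColor(p,cv2.COLOR_RGB2HSV)
k=((W[...,2]>.043)&(W[...,2]<.06)&(H[...,2]>140)&(W[...,0]>.4)&(W[...,0]<.57)&(W[...,1]>-.1)&(W[...,1]<.25)).astype(np.uint8)
n,L,S,C=cv2.connectedComponentsWithStats(k)
for i in range(1,n):
    if S[i,4]>40:
        w=W[L==i];print(S[i],C[i],np.round(w.mean(0),4),np.round(np.median(w[:,2]),4))
E
```

```text
[337 203  13  11  99] [342.94949495 207.65656566] [ 0.5586 -0.0141  0.0473] 0.0473
[243 209  44  15 258] [259.12403101 214.54651163] [0.5609 0.176  0.0454] 0.0453
[312 209  13  14 119] [318.06722689 215.54621849] [0.5448 0.0437 0.053 ] 0.0529
[287 218  13  14 119] [292.8487395  224.71428571] [0.5294 0.1015 0.0532] 0.0531
[262 227  12  15 122] [267.36065574 234.00819672] [0.5138 0.1593 0.0536] 0.0537
```

View pics/topc.png

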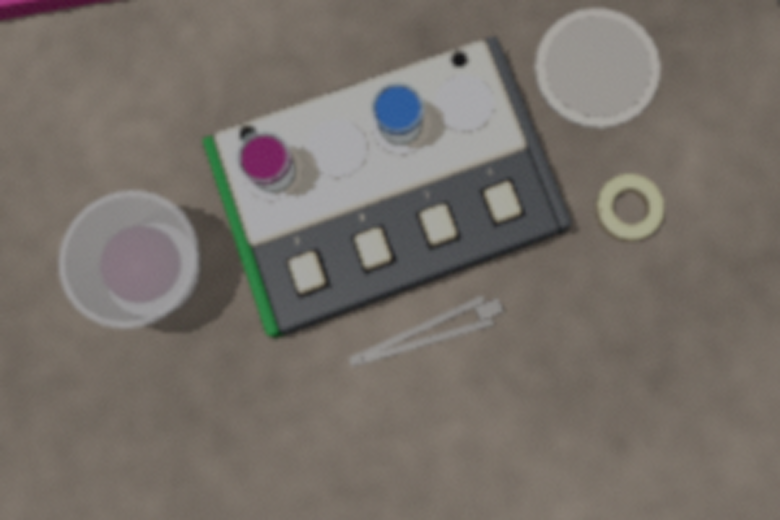

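The top picture shows the keys at crop pixels (307,272), (374,248), (437,224) and (503,202). Key 4, at the dark grey end, sits about 6 mm lower than the others, so it's the latched one. The row is turned by about 14.5°. I'll shut the fingers and move above key 1 with the jaw axis along the stirrer's x.

```bash
python3 -m jog '[[1,0.7,1.6,0,0,0,1],[1,1.4,3.2,0,0,0,2],[1,2.1,4.8,0,0,0,3],[1,2.8,6.4,0,0,0,4],[1,3.5,8,0,0,0,5]]' 20
python3 -m jog '[[1,0.7,1.6,0,0,0,1],[1,1.4,3.2,0,0,0,2],[1,2.1,4.8,0,0,0,3],[1,2.8,6.4,0,0,0,4],[1,3.5,8,0,0,0,5]]'
python3 -m jog '[[1,0.8,1.6,0,0,0,1],[1,1.6,3.2,0,0,0,2],[1,2.4,4.8,0,0,0,3],[1,3.2,6.4,0,0,0,4],[1,4,8,0,0,0,5]]'
python3 -m jog '[[1,0.5,1.3,0,0,0,0.7],[1,1.04,2.64,0,0,0,1.34],[1,1.04,2.64,0,0,0,1.34],[1,1.04,2.64,0,0,0,1.34]]'
```

```text
time: 1.05
ee_pos: [0.3008, -0.3055, 0.2314]
tcp_rot: [-90.0, -0.0, -42.0]
wrist_force: [1.3, 0.1, -0.4]
opening: 0.0123
time: 1.55
ee_pos: [0.3884, -0.1053, 0.2316]
tcp_rot: [-90.0, -0.1, -17.0]
wrist_force: [-0.1, -0.0, 0.1]
opening: -0.0001
time: 2.05
ee_pos: [0.4886, 0.0949, 0.2315]
tcp_rot: [-90.0, -0.0, 8.0]
wrist_force: [1.4, -1.4, -0.6]
opening: -0.0001
time: 2.45
ee_pos: [0.5139, 0.1595, 0.2309]
tcp_rot: [-90.0, 0.1, 14.6]
wrist_force: [0.1, 0.6, 0.3]
opening: -0.0003
```

```bash
python3 -m jog '[[1,0,0,-1.5,0,0,0],[1,0,0,-3,0,0,0],[1,0,0,-4.5,0,0,0],[1,0,0,-6,0,0,0],[1,0,0,-6.4,0,0,0]]'
python3 -m jog '[[1,0,0,0,0,0,0],[1,0,0,0,0,0,0]]'
python3 - <<'E'
from h import *
p,d,m=cam("scene");cv2.imwrite("pics/s1.png",cv2.resize(p[120:280,230:430,::-1],(750,600),interpolation=cv2.INTER_CUBIC))
F=[]
for i in range(6):
    F.append(bot.get_obs()["wrist_force"]);bot.camera("scene")
print(np.round(F,2),bot.get_obs()["ee_pos"])
E
```

```text
time: 2.95
ee_pos: [0.5118, 0.1572, 0.0678]
tcp_rot: [-90.0, 0.3, 14.4]
wrist_force: [-0.0, -0.6, -0.1]
opening: -0.0005
time: 3.15
ee_pos: [0.5149, 0.1587, 0.0734]
tcp_rot: [-90.0, -0.1, 14.4]
wrist_force: [-0.5, 0.3, 0.4]
opening: -0.0002
[[ 0.04 -0.   -0.44]
 [ 0.28  0.83 -0.39]
 [-0.08  0.45  0.13]
 [-0.03 -0.26  0.95]
 [-0.38  0.06 -0.15]
 [ 0.52 -0.75  0.03]] [0.51441728 0.1590957  0.07199909]
```

View pics/s1.png

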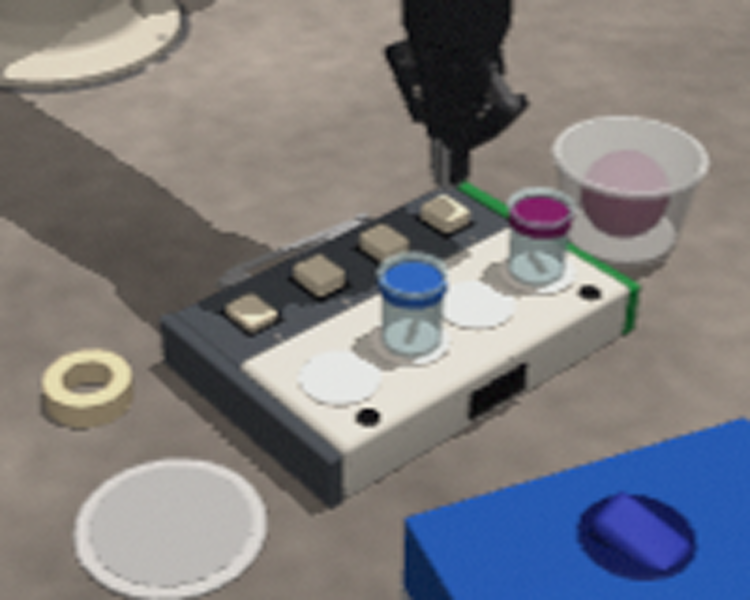

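Picture: the shut fingers are over key 1 at about (447,190), and the bench is undisturbed. Force noise is about 0.5 N, so I'll average readings and come down slowly.

```bash
cat > f.py <<'E'
from h import *
F=[];Z=[]
for i in range(5):
    bot.camera("top");o=bot.get_obs();F.append(o["wrist_force"]);Z.append(o["ee_pos"])
print("MEAN F",np.round(np.mean(F,0),2),"fz",np.round(np.array(F)[:,2],1),"pos",np.round(np.mean(Z,0),4),o["time"])
E
python3 -m jog '[[1,0,0,-0.1,0,0,0],[1,0,0,-0.2,0,0,0],[1,0,0,-0.3,0,0,0],[1,0,0,-0.4,0,0,0],[1,0,0,-0.48,0,0,0]]'; python3 f.py
python3 -m jog '[[1,0,0,-0.03,0,0,0],[1,0,0,-0.06,0,0,0]]'; python3 f.py
```

```text
time: 4.0
ee_pos: [0.514, 0.1589, 0.0589]
tcp_rot: [-90.0, 0.0, 14.5]
wrist_force: [-0.0, 0.1, -0.2]
opening: -0.0002
MEAN F [ 0.28  0.25 -0.07] fz [-1.6  0.8  0.4 -0.2  0.2] pos [0.514  0.1589 0.059 ] 4.25
time: 4.45
ee_pos: [0.5141, 0.159, 0.0578]
tcp_rot: [-90.0, -0.0, 14.5]
wrist_force: [0.7, 0.1, -0.0]
opening: 0.0003
MEAN F [-0.17 -0.08  0.06] fz [ 0.2 -0.1  0.1 -0.8  1. ] pos [0.514  0.1589 0.0577] 4.7
```

Next, 1 mm steps.

```bash
python3 -m jog '[[1,0,0,-0.04,0,0,0],[1,0,0,-0.08,0,0,0]]'; python3 f.py
python3 -m jog '[[1,0,0,-0.04,0,0,0],[1,0,0,-0.04,0,0,0]]'; python3 f.py
```

```text
time: 4.9
ee_pos: [0.5141, 0.1589, 0.0557]
tcp_rot: [-90.0, -0.0, 14.5]
wrist_force: [-0.3, -0.1, -0.2]
opening: 0.0
MEAN F [ 0.09 -0.02 -0.34] fz [-0.6 -0.3 -1.  -0.2  0.4] pos [0.514  0.1589 0.0556] 5.15
time: 5.35
ee_pos: [0.514, 0.1589, 0.0547]
tcp_rot: [-90.0, 0.0, 14.5]
wrist_force: [-0.1, 0.8, 0.0]
opening: -0.0001
MEAN F [-0.06 -0.3  -0.15] fz [-0.1  0.6 -1.1 -0.1 -0.2] pos [0.5141 0.159  0.0548] 5.6
```

```bash
python3 -m jog '[[1,0,0,-0.04,0,0,0],[1,0,0,-0.04,0,0,0]]'; python3 f.py
python3 -m jog '[[1,0,0,-0.03,0,0,0],[1,0,0,-0.03,0,0,0]]'; python3 f.py
```

```text
time: 5.8
ee_pos: [0.5142, 0.159, 0.0538]
tcp_rot: [-90.0, -0.0, 14.5]
wrist_force: [-0.5, 0.3, 1.2]
opening: 0.0001
MEAN F [0.   0.46 1.31] fz [1.4 1.7 0.9 1.  1.5] pos [0.5141 0.159  0.0539] 6.05
time: 6.25
ee_pos: [0.5142, 0.159, 0.053]
tcp_rot: [-90.0, -0.0, 14.5]
wrist_force: [-0.8, 0.0, 1.0]
opening: 0.0001
MEAN F [0.22 0.14 1.83] fz [1.9 1.9 2.5 1.2 1.7] pos [0.5141 0.159  0.0531] 6.5
```

Contact with key 1 is at z ≈ 0.054, as the drawing says, and I tapped it about 1 mm deep. Now key 2.

```bash
python3 -m jog '[[1,0,0,0.2,0,0,0],[1,0,0,0.5,0,0,0],[1,0.15,-0.58,0.6,0,0,0],[1,0.3,-1.16,0.6,0,0,0],[1,0.45,-1.74,0.6,0,0,0]]' | head -2
python3 -m jog '[[1,0.15,-0.58,0,0,0,0],[1,0.15,-0.58,-0.15,0,0,0],[1,0.15,-0.58,-0.3,0,0,0],[1,0.15,-0.58,-0.42,0,0,0],[1,0.15,-0.58,-0.48,0,0,0]]'; python3 f.py
```

```text
time: 7.0
ee_pos: [0.5256, 0.114, 0.0681]
time: 7.5
ee_pos: [0.5287, 0.1012, 0.0554]
tcp_rot: [-90.0, 0.0, 14.5]
wrist_force: [-0.3, 0.0, -0.5]
opening: -0.0001
MEAN F [-0.01 -0.09 -0.08] fz [-0.4  0.3 -0.   0.2 -0.4] pos [0.5289 0.1013 0.0558] 7.75
```

```bash
python3 -m jog '[[1,0,0,-0.04,0,0,0],[1,0,0,-0.08,0,0,0],[1,0,0,-0.11,0,0,0],[1,0,0,-0.11,0,0,0]]'|head -2; python3 f.py
python3 -m jog '[[1,0,0,0.2,0,0,0],[1,0,0,0.5,0,0,0],[1,0.15,-0.58,0.6,0,0,0],[1,0.3,-1.16,0.6,0,0,0],[1,0.45,-1.74,0.6,0,0,0]]' | head -2
python3 -m jog '[[1,0.15,-0.58,0,0,0,0],[1,0.15,-0.58,-0.15,0,0,0],[1,0.15,-0.58,-0.3,0,0,0],[1,0.15,-0.58,-0.42,0,0,0],[1,0.15,-0.58,-0.48,0,0,0]]'; python3 f.py
```

```text
time: 8.15
ee_pos: [0.5291, 0.101, 0.0534]
MEAN F [-0.46  0.73  1.54] fz [1.4 1.3 1.1 2.1 1.8] pos [0.5291 0.101  0.0534] 8.4
time: 8.9
ee_pos: [0.5407, 0.056, 0.0684]
time: 9.4
ee_pos: [0.5437, 0.0433, 0.0556]
tcp_rot: [-90.0, 0.0, 14.5]
wrist_force: [0.8, -0.4, -0.0]
opening: -0.0001
MEAN F [-0.01  0.08 -0.1 ] fz [-0.4  0.1  0.1  0.  -0.2] pos [0.5439 0.0433 0.0561] 9.65
```

```bash
python3 -m jog '[[1,0,0,-0.04,0,0,0],[1,0,0,-0.08,0,0,0],[1,0,0,-0.12,0,0,0],[1,0,0,-0.12,0,0,0]]'|head -2; python3 f.py
python3 -m jog '[[1,0,0,0.2,0,0,0],[1,0,0,0.5,0,0,0],[1,0.15,-0.58,0.6,0,0,0],[1,0.3,-1.16,0.6,0,0,0],[1,0.45,-1.74,0.6,0,0,0]]' | head -2
python3 -m jog '[[1,0.15,-0.58,0,0,0,0],[1,0.15,-0.58,-0.15,0,0,0],[1,0.15,-0.58,-0.3,0,0,0],[1,0.15,-0.58,-0.42,0,0,0],[1,0.15,-0.58,-0.48,0,0,0]]'; python3 f.py
```

```text
time: 10.05
ee_pos: [0.5441, 0.043, 0.0533]
MEAN F [-0.21  0.22  1.51] fz [1.2 2.2 1.  1.7 1.5] pos [0.5441 0.043  0.0534] 10.3
time: 10.8
ee_pos: [0.5557, -0.002, 0.0684]
time: 11.3
ee_pos: [0.5587, -0.0147, 0.0557]
tcp_rot: [-90.0, 0.0, 14.5]
wrist_force: [-0.3, -0.1, -0.9]
opening: 0.0001
MEAN F [ 0.11  0.08 -0.1 ] fz [ 0.  -0.2 -0.  -0.5  0.2] pos [ 0.5589 -0.0147  0.0561] 11.55
```

Key 4 next. First a check that it really is low: no force should show at z 0.052 or 0.050. After that, 0.5 mm steps.

```bash
python3 -m jog '[[1,0,0,-0.06,0,0,0],[1,0,0,-0.12,0,0,0],[1,0,0,-0.12,0,0,0]]'|head -2; python3 f.py
python3 -m jog '[[1,0,0,-0.04,0,0,0],[1,0,0,-0.08,0,0,0],[1,0,0,-0.12,0,0,0],[1,0,0,-0.14,0,0,0],[1,0,0,-0.14,0,0,0]]'|head -2; python3 f.py
```

```text
time: 11.85
ee_pos: [0.5589, -0.015, 0.053]
MEAN F [-0.06  0.26 -0.06] fz [-0.1 -0.4 -0.3  0.7 -0.2] pos [ 0.559  -0.0151  0.0533] 12.1
time: 12.6
ee_pos: [0.559, -0.0151, 0.0496]
MEAN F [ 0.4  -0.18  0.33] fz [ 1.1  0.  -0.2 -0.1  0.8] pos [ 0.5591 -0.015   0.0498] 12.85
```

```bash
python3 -m jog '[[1,0,0,-0.02,0,0,0],[1,0,0,-0.02,0,0,0]]'|head -2; python3 f.py
```

```text
time: 13.05
ee_pos: [0.559, -0.015, 0.0492]
MEAN F [-0.45 -0.35 -0.08] fz [-0.2 -0.1 -0.5  0.2  0.3] pos [ 0.559  -0.015   0.0493] 13.3
```

```bash
python3 -m jog '[[1,0,0,-0.02,0,0,0],[1,0,0,-0.02,0,0,0]]'|head -2; python3 f.py
python3 -m jog '[[1,0,0,-0.02,0,0,0],[1,0,0,-0.02,0,0,0]]'|head -2; python3 f.py
```

```text
time: 13.5
ee_pos: [0.559, -0.0151, 0.0487]
MEAN F [-0.32 -0.23  0.  ] fz [-0.1 -0.2 -0.7  0.9  0. ] pos [ 0.5591 -0.015   0.0488] 13.75
time: 13.95
ee_pos: [0.5591, -0.0151, 0.0483]
MEAN F [-0.05 -0.04  0.33] fz [ 0.5  0.5 -0.1  1.1 -0.4] pos [ 0.5591 -0.015   0.0483] 14.2
```

```bash
python3 -m jog '[[1,0,0,-0.015,0,0,0],[1,0,0,-0.015,0,0,0]]'|head -2; python3 f.py
```

```text
time: 14.4
ee_pos: [0.5591, -0.0151, 0.0482]
MEAN F [-0.77  0.45  3.45] fz [3.  3.4 3.6 3.5 3.8] pos [ 0.5591 -0.015   0.0482] 14.65
```

The latched key took 3.45 N and felt solid. I'll lift clear, then press it home (stop expected at z ≈ 0.044).

```bash
python3 -m jog '[[1,0,0,0.2,0,0,0],[1,0,0,0.4,0,0,0],[1,0,0,0.4,0,0,0]]'; python3 f.py; python3 - <<'E'
from h import *
p,d,m=cam("scene");cv2.imwrite("pics/s2.png",cv2.resize(p[160:240,260:380,::-1],(780,520),interpolation=cv2.INTER_CUBIC))
E
```

```text
time: 14.95
ee_pos: [0.5595, -0.0151, 0.0588]
tcp_rot: [-90.0, -0.1, 14.5]
wrist_force: [0.5, -0.4, -0.1]
opening: 0.0003
MEAN F [ 0.31  0.02 -0.36] fz [-0.4 -0.1  0.3 -1.  -0.7] pos [ 0.5591 -0.0151  0.0579] 15.2
```

View pics/s2.png

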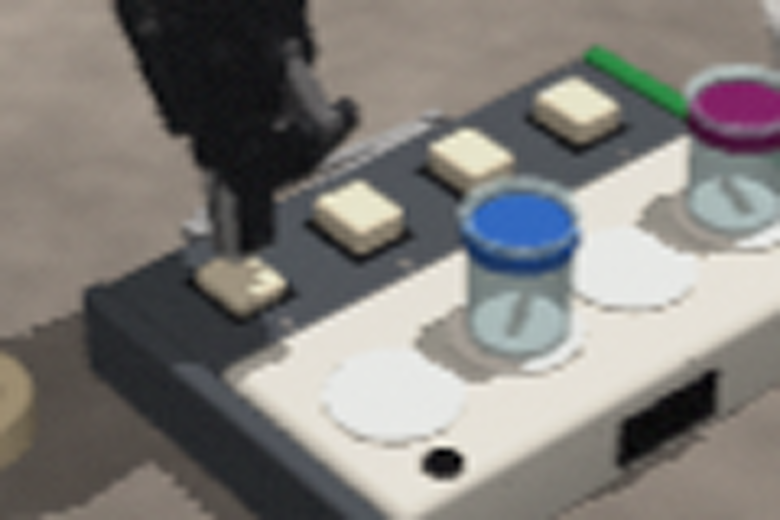

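```bash
python3 -m jog '[[1,0,0,-0.1,0,0,0],[1,0,0,-0.2,0,0,0],[1,0,0,-0.3,0,0,0],[1,0,0,-0.36,0,0,0],[1,0,0,-0.42,0,0,0]]'
python3 -m jog '[[1,0,0,-0.04,0,0,0],[1,0,0,-0.08,0,0,0],[1,0,0,-0.12,0,0,0],[1,0,0,-0.12,0,0,0]]'; python3 f.py
```

```text
time: 15.75
ee_pos: [0.5591, -0.015, 0.0476]
tcp_rot: [-90.0, -0.0, 14.5]
wrist_force: [-3.1, -0.2, 7.2]
opening: 0.0002
time: 16.15
ee_pos: [0.5591, -0.0151, 0.0451]
tcp_rot: [-90.0, -0.0, 14.5]
wrist_force: [-2.5, 0.1, 6.4]
opening: -0.0003
MEAN F [-3.06  0.07  6.43] fz [5.9 6.9 6.2 6.1 7.1] pos [ 0.5591 -0.0151  0.0451] 16.4
```

Picture: the tip is clear above key 4 at about (240,250). Key 4 still stands low and keys 1–3 are up at (360,215), (470,155) and (577,108). Pressing on to the stop.

```bash
python3 -m jog '[[1,0,0,-0.03,0,0,0],[1,0,0,-0.06,0,0,0],[1,0,0,-0.06,0,0,0]]'|head -2; python3 f.py
```

```text
time: 16.7
ee_pos: [0.5591, -0.0151, 0.044]
MEAN F [-4.1  -0.04  9.36] fz [ 8.7 10.3  9.6  9.6  8.6] pos [ 0.5591 -0.015   0.044 ] 16.95
```

The key is at the stop (9.4 N, above the 7.5 N spring force). I'll rise slowly with it, then retreat.

```bash
python3 -m jog '[[1,0,0,0.1,0,0,0],[1,0,0,0.25,0,0,0],[1,0,0,0.4,0,0,0],[1,0,0,0.6,0,0,0],[1,0,0,1,0,0,0]]'|head -2
python3 -m jog '[[1,0,0,1.2,0,0,0],[1,0,0,2.4,0,0,0],[1,0,0,3.6,0,0,0],[1,0,0,4.8,0,0,0],[1,-0.8,-0.8,5.5,0,0,0]]'|head -2
python3 -m jog '[[1,-1,-1.3,0,0,0,0],[1,-2,-2.6,0,0,0,0],[1,-3,-3.9,0,0,0,0],[1,-4,-5.2,0,0,0,0],[1,-5,-6.5,0,0,0,0]]'|head -2
python3 -m jog '[[1,-0.8,-1.2,0,0,0,0],[1,-1,-1.6,0,0,0,0],[1,-1,-1.6,0,0,0,0],[1,-1,-1.6,0,0,0,0],[1,-1,-1.6,0,0,0,0]]'
python3 - <<'E'
from h import *
p,d,m=cam("top");W=world(m,d)
for u,v in((267,234),(293,225),(318,216),(343,208)):print(np.round(np.median(W[v-2:v+3,u-2:u+3].reshape(-1,3),0),4))
a=p[130:330,150:450,::-1];cv2.imwrite("pics/end.png",cv2.resize(a,(780,520),interpolation=cv2.INTER_CUBIC))
o=bot.get_obs();print(o["wrist_force"],o["qd"].max())
E
```

```text
time: 17.45
ee_pos: [0.5587, -0.015, 0.0676]
time: 17.95
ee_pos: [0.5405, -0.034, 0.2079]
time: 18.45
ee_pos: [0.413, -0.1986, 0.2061]
time: 18.95
ee_pos: [0.3897, -0.2368, 0.2055]
tcp_rot: [-90.0, -0.0, 14.6]
wrist_force: [-0.0, -0.3, -0.8]
opening: 0.0002
[0.5142 0.1604 0.0531]
[0.5287 0.1012 0.0529]
[0.5436 0.0439 0.0534]
[ 0.5567 -0.0137  0.0536]
[ 0.14131953  0.05189389 -0.03603138] 0.08236065071835522
```

View pics/end.png

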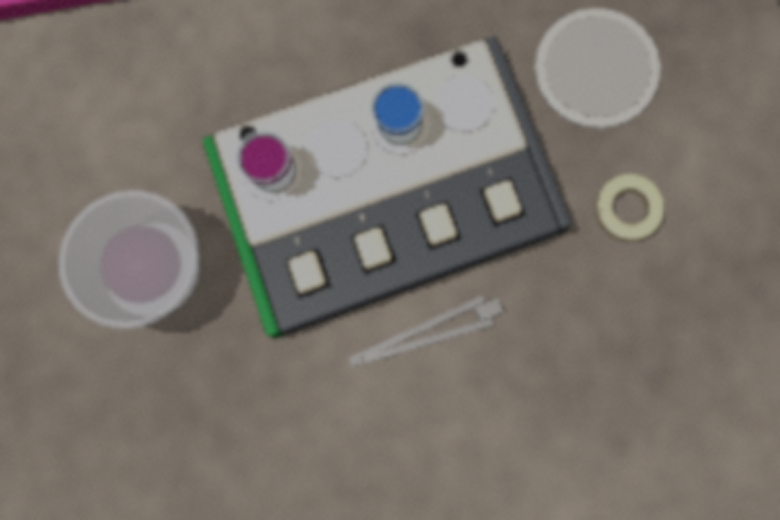

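All four caps now measure 53–54 mm high, and everything else is where it was in the first picture. The arm is clear.

```bash
python3 -c "
from workcell import bot
print(bot.job_done())"
```

```text
the job is handed in; nothing more can be done
None
```

The latched key was key 4, at the dark grey end. It has been released and stands level with the others; the job is handed in.

- **Taps:** I tapped keys 1, 2, 3 and 4 in that order. The free keys took about 1.5–1.8 N and gave about 1 mm, well short of switching. The latched key took about 3.5 N, felt solid and stayed down afterwards.
- **Press:** After lifting clear, I pressed key 4 to its stop at 44 mm above the bench with about 9.4 N, then let it rise with the finger.
- **Last checks:** The top camera put all four caps at 52.9–53.6 mm high, where key 4 had been at 47.3 mm. The other objects looked unmoved next to the first picture. The arm finished clear with no force on the wrist, at about 19 s of the 51 s allowed. No check failed or disagreed.

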